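# Peel the stuck tray off the stack and present it over the painting stand

### The job

The wooden tray sticks tight on top of the stack of metal pans, its rim caught under the spring clips. Peel it off by its lug, lifting that corner first while the opposite corner stays down, without lifting, tipping or shoving the pans below or moving anything else. Then hold it up level, centred about 10 cm above the round painting stand, and finish while still holding it there in the gripper.

Things in the scene. Friction and masses are not known exactly. Their poses are not given: they have to be found in the camera images.
- tray: The octagonal wooden tray nested on top of the stack: a square with cut corners, 200 mm across the long sides, 220 mm across the corners at the rim, about 0.2 kg. Origin: centre of the underside of its feet; z up; its four corners lie on its x and y axes. Floor's upper face at 16 mm, rim at 42 mm; walls 4 mm, flaring outward. At its -x corner an upright lug stands just outside the rim.
- tray_lug (a point): Grip point in the middle of the lug's free part, in the tray frame at x -117, y 0, z +66 mm. The lug is an upright wooden plate 12 mm thick (along the tray's x), 30 mm wide (along y), its top 76 mm above the tray's origin and 34 mm above the rim. Axes as the tray's.
- tray_far (a point): Underside of the foot in the corner opposite the lug, in the tray frame at x +76, y 0, z 0 mm (four such feet, 76 mm from the centre along +-x and +-y). Axes as the tray's. Turning the tray up about this foot frees the two clips on the lug's side first.
- stack: Four aluminium pans of the tray's form, no lugs, nested at 16 mm pitch, fixed together: one loose piece, 1.9 kg, rim 90 mm high. Origin: centre of its underside; axes as the nested tray's. A steel spring clip 26 mm wide, 120 mm high in mid of each long side (95 to 115 mm from the axis, at 45 degrees to x and y) catches the tray's rim; each gives way outward at about 3 N of lift, freed 8 mm up.
- stack_seat (a point): Point in the top pan on which the tray's origin lies while nested: 64 mm above the stack's origin.
- stand_top (a point): Centre of the top face of the painting stand, a dark steel disc of 170 mm diameter on a short column, fixed on the table; top face 50 mm above the table.
- jar: Bystander: amber glass varnish jar, 48 mm diameter, 75 mm high, standing between the stack and the stand. Origin: centre of its underside.
- brush: Bystander: paint brush 170 mm long lying on the table along x, between the stack and the stand on the robot's side.
- tub: Bystander: white paint tub with a red band, 94 mm diameter, 100 mm high, to the left.
- tin: Bystander: steel tin, 74 mm diameter, 85 mm high, to the right.
- plank: Bystander: red-painted wooden plank 70 x 240 x 22 mm lying across, beyond the stack and the stand.
- bowl: Bystander: green glazed bowl, 110 mm diameter, 45 mm high, at the left.
- mug: Bystander: black cup, 76 mm diameter, 85 mm high, at the right.
Not all that is in view belongs to the job. Of the things that look like the tray, the smaller one is meant.

How it is judged (in metres and radians):
On the way, in this order (a step that is already met when the one before it is completed fails the run):
1. the lug corner is peeled up (tray tilted over 0.08 rad) while the opposite foot is still down on the pans (within 10 mm) (angle between tray's own z axis and vertical above 0.08 rad and z of tray_far in the frame of stack_seat below 0.01 m and z of tray_lug in the frame of stack_seat above 0.078 m and horizontal distance between tray_far and stack_seat below 0.1 m and contact force between the fingers and tray above 0.5 N), for 0.1 s.
2. the whole tray is clear above the pans, held by the fingers (height (world z) of tray above 0.095 m and contact force between tray and stack below 0.1 N and contact force between the fingers and tray above 0.5 N), for 0.1 s.
At the end, for the whole second after the job is handed in: The tray is held still by the fingers alone, level within 15 degrees, its underside 50 to 170 mm above the top of the stand and its centre within 40 mm of the stand's axis; the pans stand upright within 20 mm of where they were and no bystander has moved more than 30 mm (horizontal distance between tray and stand_top below 0.04 m and z of tray in the frame of stand_top between 0.05 and 0.17 m and angle between tray's own z axis and vertical below 0.26 rad and contact force between the fingers and tray above 0.5 N and contact force between tray and stand below 0.1 N and contact force between tray and stack below 0.1 N and linear speed of tray below 0.03 m/s and distance of stack from where it was at the start of the episode below 0.02 m and angle between stack's own z axis and vertical below 0.05 rad and not (distance of any of jar, brush, tub, tin, plank, bowl, mug from where it was at the start of the episode above 0.03 m)); the arm keeps its last pose, push and grip.
It fails at once if the pans are lifted, tipped (over 0.12 rad) or shoved (over 20 mm) (height (world z) of stack above 0.012 m or angle between stack's own z axis and vertical above 0.12 rad or distance of stack from where it was at the start of the episode above 0.02 m).
It fails at once if a bystander is moved more than 30 mm (distance of any of jar, brush, tub, tin, plank, bowl, mug from where it was at the start of the episode above 0.03 m).
It also fails if it takes over 43 s, if anything falls off the work surface, if the arm or the gripper's body presses on something with over 40 N, if the wrist force passes 120 N, or if a joint passes its speed limit or range.

### The arm

A 6-joint arm with a two-finger parallel gripper is mounted at the origin on the work surface. World frame = base frame: x ahead of the robot, y to its left, z up, the work surface at z = 0. Lengths are in mm, angles in rad, forces in N, time in s.
With the tool pointing down it reaches from about 350 to 950 mm from the base axis. Payload 17.4 kg.
Tool frame: the origin (TCP) lies at the very end of the fingers, on their centre line; the grasp point (between the pads) lies r.grip_point_offset behind it (r.grip_point_offset is the distance from the TCP to the grasp point, in mm); z points along the fingers, x is the direction in which the jaws open and shut, and the axes are right-handed (so a half turn about z gives the same grasp; the last joint's range is limited). The gripper opens to 93 mm and grips with 3 to 60 N. Pads are 15 mm wide; open, the fingers measure 128 mm over their backs; the gripper's body (75 mm by 188 mm) begins 65 mm behind the grasp point.
Start: joints at [1.175, 0.116, 1.442, -0, 1.584, -0.038], TCP at [236.403, 632.254, 182.346] pointing down, gripper open.
Joint ranges: [-2.83, 2.83], [-0.83, 2.19], [0.07, 2.5], [-1.14, 4.28], [0.01, 3], [-2.97, 2.97]. Speed limits (rad/s): [1.89, 1.89, 2.22, 3.14, 3.14, 3.14].

### API

Orientations are given as a 3x3 rotation matrix whose columns are the frame's x, y, z axes.
In Python, from station import status, viewer, r gives the robot as it stands.
- The arm moves only by the tool send_rows, never from a script. Its arguments are lists of equal length, an entry for each row: "delta_rot": the turn, a rotation vector about the world's x, y, z in rad, a list of three; "offset": the shift along the world's x, y, z in cm, a list of three; "jaw": the closure, from -1 (fully open) to 1 (shut). A call has 1 to 5 rows; each row is the pose to reach, as a shift and turn from the pose measured when the call began; what a row does not reach only later rows make up. A row lasts 1/10 s, in which the tool goes at most 50 mm and 8.59 degrees, less where a joint would pass 70% of its speed; a pose out of reach is approached as far as the arm can. A call with a gripper value outside its range is refused whole. The fingers move at their own pace and stop on an object; "grip_force" is the grip in N (left out, the last holds). Time passes only in rows, so rows that repeat a pose let the fingers close. It gives the time, the measured TCP pose, the force and the opening at its end, in the units of the state.
- status.sense(): the state, without advancing time (a new reading comes with each control period).
- viewer.get_image(name): name is "scene" or "top" or "wrist"; returns the picture (480x640x3 uint8, blue, green, red); there is no depth.
- viewer.calibration(name): a dict with "fx", "fy", "cx", "cy" (pixels), "R" (3x3) and "t" (3): a world point X has camera coordinates R X + t; the wrist camera has in their place "mount" (4x4, takes a point from camera to tool coordinates, whose origin is the TCP and whose axes are the tool frame's). Camera axes: x right, y down, z forward; pixel columns grow to the right and rows downward; lengths in mm; the calibration is good to about 2 mm. The wrist camera is an equidistant fisheye: a pixel r from the principal point sees the ray r / f radians off the axis. A picture is of the moment at which its call begins: read the wrist's pose just before it. calibration takes no time and is no camera call.
- r.job_done(): hands the job in, once; it reports no verdict.
The state is a dict: "t": time; "joints": joint angles; "joint_velocities": joint speeds; "joint_torque": joint torques, N m; "position": TCP position; "tool_rot": TCP orientation; "contact_force": force on the tool from outside, world axes, zero at the start; "wrist_torque": the same for the moment, N m; "gripper_width": finger opening in mm.
Only numpy, scipy, OpenCV 4.12 (cv2) and the standard library are available. Lean on these libraries where they do the work, as an engineer would, in place of code of your own. Each camera call takes 0.05 s, during which the arm holds its last target.

## Working session

There is one attempt and no reset: what is moved stays moved. The work goes in short steps, Python scripts to look and compute and a tool call to move; the robot and the scene stay as the last step left them, time stands still between calls to the robot, and variables do not carry over. Pictures are saved under pics/ and viewed, and the job is handed in when it is done.

Besides the shell and the picture viewer there is one more tool, called after "Call:" as name(argument=value, ...) on one line, values as JSON. send_rows: Moves the arm, as the interface text tells. Its arguments: {"type":"object","properties":{"delta_rot":{"type":"array"},"offset":{"type":"array"},"jaw":{"type":"array"},"grip_force":{"type":"number"}},"required":["delta_rot","offset","jaw"]}

```bash
mkdir -p pics; ls
python3 - <<'E'
from station import status, viewer, r
import cv2
print(r.grip_point_offset)
s=status.sense();print({k:s[k] for k in s})
for n in("scene","top","wrist"):
    print(n,viewer.calibration(n)); cv2.imwrite(f"pics/{n}0.png",viewer.get_image(n))
E
```

```text
pics
18.8
{'t': 0.0, 'joints': array([ 1.17519152e+00,  1.16478178e-01,  1.44226469e+00, -1.29453607e-05,
        1.58399138e+00, -3.77987566e-02]), 'joint_velocities': array([ 2.47206349e-05,  4.10045614e-04,  1.75220263e-03, -7.01439525e-04,
       -1.20700020e-04, -1.22223168e-04]), 'joint_torque': array([ 5.33878665e-04, -7.21298862e+01, -6.22563815e+01,  7.80450250e-02,
        2.39631871e-02, -1.98911689e-04]), 'position': array([236.31588844, 632.02022107, 181.61082494]), 'tool_rot': array([[ 3.50219990e-01,  9.36667377e-01, -4.27986602e-04],
       [ 9.36666780e-01, -3.50220250e-01, -1.05840769e-03],
       [-1.14126553e-03, -3.02053015e-05, -9.99999348e-01]]), 'contact_force': array([ 0.32132048, -0.9551249 ,  0.3085402 ]), 'wrist_torque': array([ 0.00906409, -0.01364577, -0.01150741]), 'gripper_width': 93.12181735484037}
scene {'fx': 569.0457464401724, 'fy': 569.0457464401724, 'cx': 329.7155281889586, 'cy': 243.34738441743994, 'R': array([[-0.25698043,  0.96619802, -0.02055352],
       [ 0.55848897,  0.13111772, -0.81908377],
       [-0.78870218, -0.22196741, -0.57330562]]), 't': array([ 144.9385683 , -205.28021805, 2150.24431654])}
top {'fx': 616.6766721395189, 'fy': 616.6766721395189, 'cx': 313.6246828208137, 'cy': 237.27812546464523, 'R': array([[-0.00694623, -0.9999516 ,  0.0069675 ],
       [-0.98331091,  0.00556354, -0.18184799],
       [ 0.18180042, -0.00811437, -0.98330197]]), 't': array([ -13.13105121,  559.76941428, 1534.73544844])}
wrist {'fx': 371.64829954431775, 'fy': 371.64829954431775, 'cx': 318.6668739213007, 'cy': 236.9643736707992, 'mount': array([[ 9.99998320e-01,  1.17245060e-03,  1.40896305e-03,
         6.67110747e-01],
       [-1.49262145e-03,  9.67025170e-01,  2.54676448e-01,
        -7.00866998e+01],
       [-1.06390718e-03, -2.54678124e-01,  9.67025295e-01,
        -2.03556459e+02],
       [ 0.00000000e+00,  0.00000000e+00,  0.00000000e+00,
         1.00000000e+00]])}
```

View pics/scene0.png

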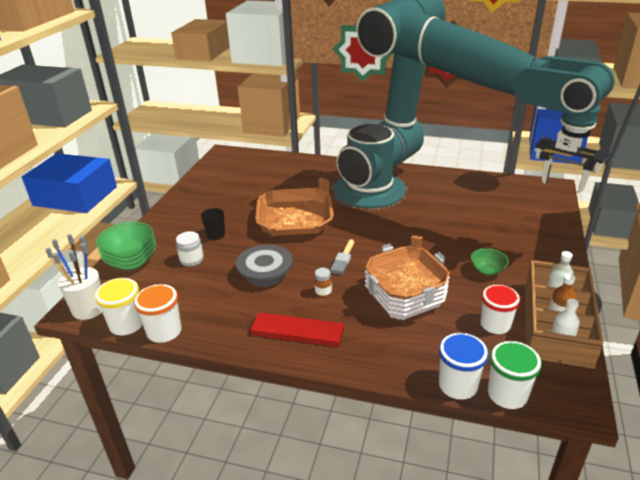

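View pics/top0.png

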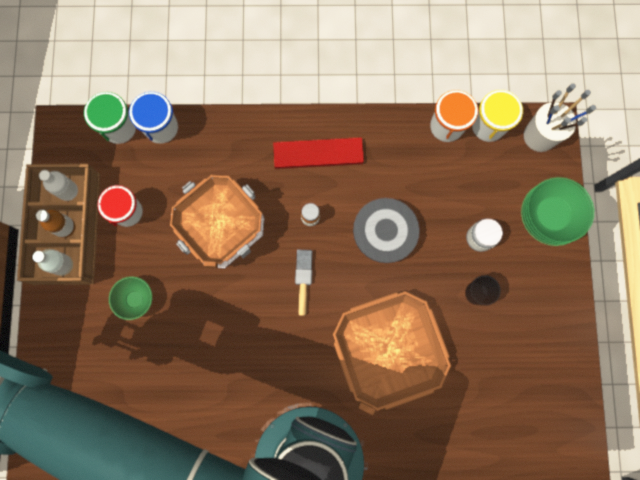

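View pics/wrist0.png

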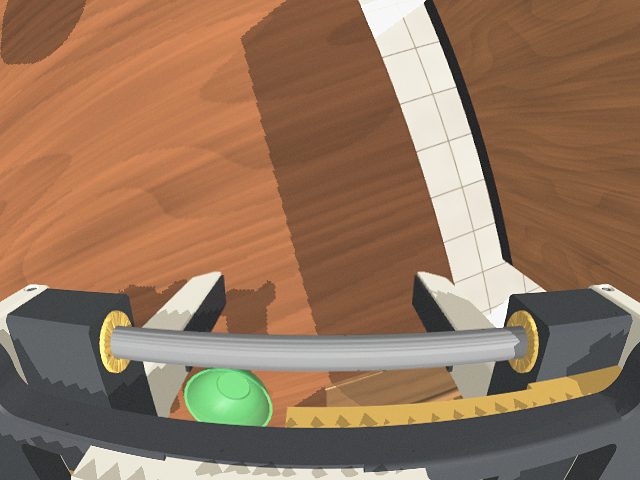

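Two things could be the tray: the octagonal wooden tray on the clipped metal pans, top (217,220) / scene (406,272), and the larger wooden tray lying on the table, top (392,352) / scene (294,212). The first is smaller and sits on the stack, so I choose it and check with a crop.

Run:
```python
import cv2,numpy as np
a=cv2.imread('pics/top0.png')[165:280,160:275]; b=cv2.imread('pics/scene0.png')[225:325,350:465]
cv2.imwrite('pics/crop1.png',np.hstack([cv2.resize(a,(400,400),interpolation=cv2.INTER_CUBIC),cv2.resize(b,(400,400),interpolation=cv2.INTER_CUBIC)]))
```

```text
(no output)
```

View pics/crop1.png

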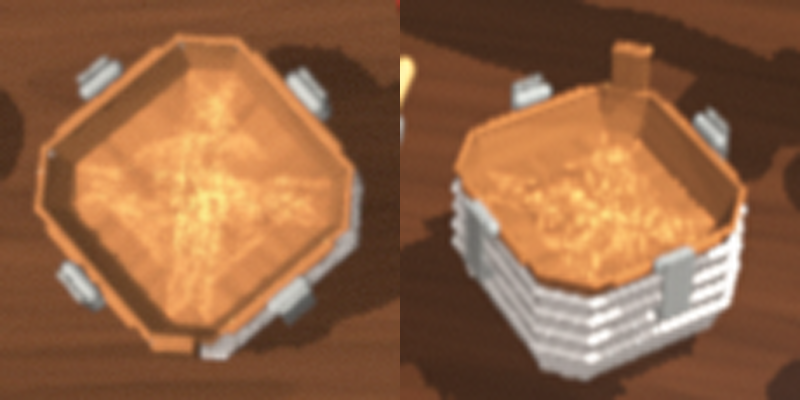

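```bash
cat > h.py <<'E'
import numpy as np,cv2
from station import status, viewer, r
def cast(n,px,z):
    c=viewer.calibration(n); R=c['R'];t=c['t']
    d=R.T@np.array([(px[0]-c['cx'])/c['fx'],(px[1]-c['cy'])/c['fy'],1]); o=-R.T@t
    return o+d*(z-o[2])/d[2]
def proj(n,X):
    c=viewer.calibration(n); p=c['R']@np.asarray(X,float)+c['t']
    return np.array([c['cx']+c['fx']*p[0]/p[2],c['cy']+c['fy']*p[1]/p[2]])
def castw(px,z,pos,rot):
    c=viewer.calibration('wrist'); u=np.array([(px[0]-c['cx'])/c['fx'],(px[1]-c['cy'])/c['fy']]); th=np.linalg.norm(u)
    d=np.r_[u/th*np.sin(th),np.cos(th)]; M=c['mount']; d=rot@M[:3,:3]@d; o=pos+rot@M[:3,3]
    return o+d*(z-o[2])/d[2]
def projw(X,pos,rot):
    c=viewer.calibration('wrist'); M=c['mount']; p=M[:3,:3].T@(rot.T@(np.asarray(X)-pos)-M[:3,3])
    th=np.arctan2(np.hypot(p[0],p[1]),p[2]); e=p[:2]/np.hypot(*p[:2])
    return np.array([c['cx'],c['cy']])+c['fx']*th*e
E
python3 - <<'E'
from h import *
np.set_printoptions(precision=1,suppress=True)
f=lambda p:(160+p[0]*115/400,165+p[1]*115/400)
C=np.array([cast('top',f(p),118)[:2] for p in [(100,75),(308,92),(292,300),(80,285)]])
print(C,C.mean(0))
print([cast('top',f(p),106)[:2] for p in [(180,38),(240,40),(352,165),(350,232),(38,208),(40,150)]])
print('lug scene',cast('scene',(417,236.3),140))
print('lug top',cast('top',f((175,343)),140))
# stand, jar
g=cv2.imread('pics/top0.png'); 
print('stand',cast('top',(387,230),50), 'bracket', [cast('top',p,50)[:2] for p in[(354,230),(420,230),(387,198),(387,262)]])
for n,p,z in [('jar',(310,215),75),('tub',(117,204),100),('decoy',(392,350),42)]: print(n,cast('top',p,z))
v=np.degrees(np.arctan2(*(C[1]-C[3])[::-1])),np.degrees(np.arctan2(*(C[0]-C[2])[::-1]));print(v,np.linalg.norm(C[1]-C[3]),np.linalg.norm(C[0]-C[2]))
im=g[180:280,345:430];cv2.imwrite('pics/st.png',cv2.resize(im,None,fx=5,fy=5))
E
```

```text
[[677.9 294.8]
 [664.5 145.4]
 [513.5 154.8]
 [525.1 304.3]] [595.3 224.8]
[array([708.6, 240. ]), array([706.9, 196.4]), array([613.4, 114.4]), array([564.4, 115.4]), array([583.1, 338.5]), array([625.7, 338.5])]
lug scene [480.1 240.7 140. ]
lug top [480.3 232.9 140. ]
stand [ 578.  -206.3   50. ] bracket [array([ 578.4, -121. ]), array([ 577.5, -291.6]), array([ 663. , -208.7]), array([ 494.6, -203.9])]
jar [613.1  -7.6  75. ]
tub [638.5 476.9 100. ]
decoy [ 273.1 -211.1   42. ]
(np.float64(-48.72275493883682), np.float64(40.40731448736263)) 211.3724894155438 215.85582508116383
```

View pics/st.png

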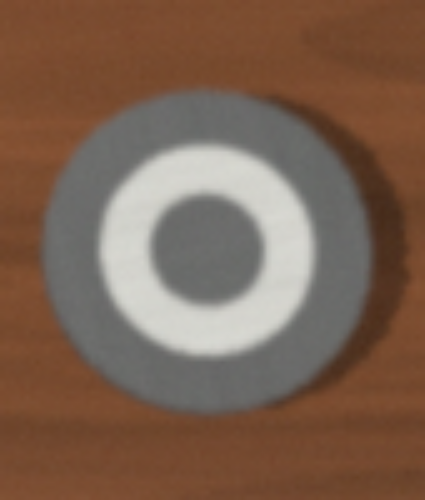

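Call:
send_rows(delta_rot=[[0,0,-0.13],[0,0,-0.26],[0,0,-0.39],[0,0,-0.52],[0,0,-0.65]], offset=[[2.4,-4,2],[4.8,-8,4],[7.2,-12,6],[9.6,-16,6],[12,-20,6]], jaw=[-1,-1,-1,-1,-1])

```text
t: 0.65
position: [357.0, 430.5, 242.4]
tool_rot: [[0.848, 0.529, 0.0], [0.529, -0.848, 0.0], [0.0, -0.0, -1.0]]
contact_force: [0.4, 1.1, -0.0]
gripper_width: 93.2
```

Call:
send_rows(delta_rot=[[0,0,-0.14],[0,0,-0.28],[0,0,-0.42],[0,0,-0.56],[0,0,-0.63]], offset=[[2.4,-4,0],[4.8,-8,0],[7.2,-12,0],[9.6,-16,0],[12.1,-19.8,0]], jaw=[-1,-1,-1,-1,-1])

```text
t: 1.15
position: [478.5, 230.6, 242.5]
tool_rot: [[0.997, -0.078, 0.001], [-0.078, -0.997, 0.0], [0.0, -0.0, -1.0]]
contact_force: [0.2, 0.9, -0.1]
gripper_width: 93.0
```

Run:
```python
from h import *
s=status.sense();print(s['t'],s['position'],s['tool_rot'])
g=viewer.get_image('wrist');cv2.imwrite('pics/w1.png',g)
np.savez('w1.npz',p=s['position'],R=s['tool_rot'])
```

```text
1.15 [478.52417079 230.55818367 242.52078066] [[ 9.96987298e-01 -7.75633458e-02  5.04214687e-04]
 [-7.75635174e-02 -9.96987358e-01  3.30240560e-04]
 [ 4.77081106e-04 -3.68354309e-04 -9.99999818e-01]]
```

View pics/w1.png

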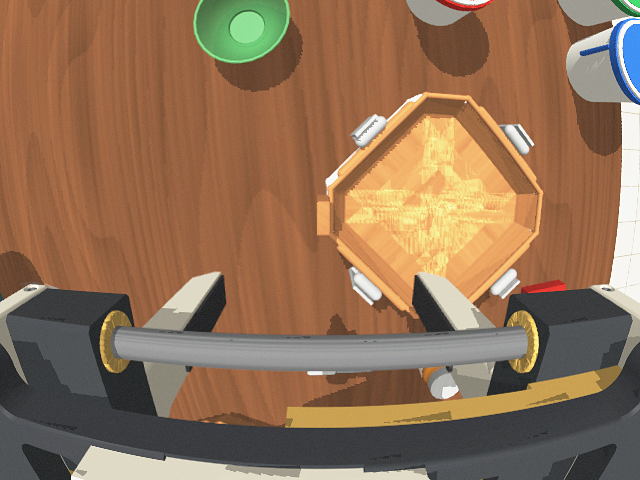

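Run:
```python
from h import *
np.set_printoptions(precision=1,suppress=True)
d=np.load('w1.npz');p,R=d['p'],d['R']
g=cv2.imread('pics/w1.png')
cv2.imwrite('pics/w1c.png',cv2.resize(g[80:320,300:560],None,fx=3,fy=2.5))
for q in [(318,202),(318,236),(330,202),(330,236)]: print(castw(q,140,p,R))
for n,q in [('cl',(370,128)),('cl',(518,138)),('cl',(366,288)),('cl',(506,284))]: print(n,castw(q,119,p,R))
for q in [(427,93),(470,98),(541,183),(540,208),(333,187)]: print('rim',castw(q,106,p,R))
```

```text
[480.3 251.3 140. ]
[478.  222.1 140. ]
[490.2 250.6 140. ]
[488.2 221.3 140. ]
cl [530.3 310.4 119. ]
cl [676.5 299.1 119. ]
cl [519.4 162.  119. ]
cl [668.5 150.5 119. ]
rim [588.3 342.1 106. ]
rim [631.9 337.7 106. ]
rim [713.2 252.6 106. ]
rim [713. 226. 106.]
rim [494.6 258.7 106. ]
```

View pics/w1c.png

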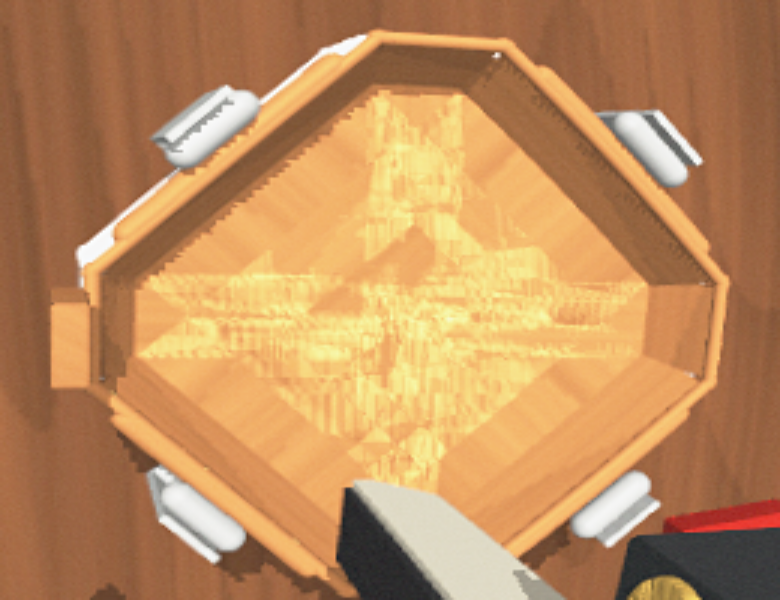

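Call:
send_rows(delta_rot=[[0,0,0.006],[0,0,0.006],[0,0,0.006],[0,0,0.006]], offset=[[0.4,0.5,-4],[0.4,0.5,-7],[0.4,0.5,-9],[0.4,0.5,-9]], jaw=[-0.4,-0.2,-0.2,-0.2])

```text
t: 1.6
position: [484.1, 230.6, 149.2]
tool_rot: [[0.997, -0.077, -0.003], [-0.077, -0.997, -0.004], [-0.003, 0.004, -1.0]]
contact_force: [-0.1, 0.3, 0.4]
gripper_width: 65.7
```

Run:
```python
from h import *
s=status.sense();print(s['t'],s['position'],s['gripper_width'])
g=viewer.get_image('wrist');cv2.imwrite('pics/w2.png',g)
np.savez('w2.npz',p=s['position'],R=s['tool_rot'])
```

```text
1.6 [484.09607545 230.60780417 149.2109514 ] 65.67033913981457
```

View pics/w2.png

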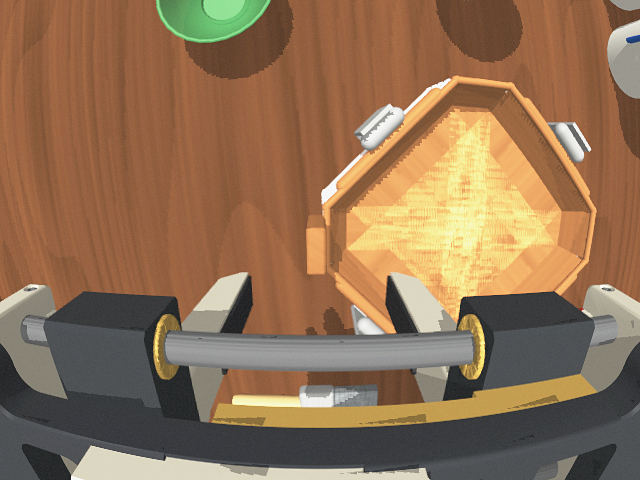

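Run:
```python
from h import *
np.set_printoptions(precision=1,suppress=True)
d=np.load('w2.npz');p,R=d['p'],d['R']
L=[castw(q,140,p,R) for q in [(307,217),(307,274),(326,217),(326,273)]]
print(np.array(L),np.mean(L,0)); print(projw(p,p,R),projw(p-R[:,2]*18.8,p,R))
s=status.sense();print(s['position'])
```

```text
[[480.  258.2 140. ]
 [477.  222.9 140. ]
 [491.1 257.4 140. ]
 [488.6 222.7 140. ]] [484.2 240.3 140. ]
[317.5 266.3] [317.4 278. ]
[484.8 231.  151.4]
```

Run:
```python
from h import *
g=cv2.imread('pics/w2.png')
cv2.imwrite('pics/w2c.png',cv2.resize(g[190:300,290:370],None,fx=6,fy=5,interpolation=cv2.INTER_NEAREST))
```

```text
(no output)
```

View pics/w2c.png

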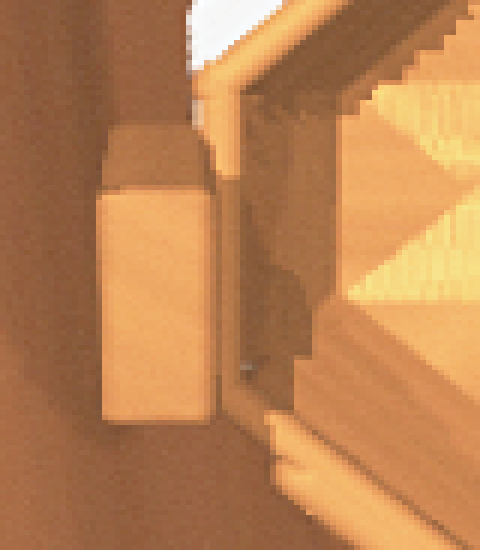

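Run:
```python
from h import *
np.set_printoptions(precision=1,suppress=True)
d=np.load('w2.npz');p,R=d['p'],d['R']
for z in (140,):
  L=[castw(q,z,p,R) for q in [(306,228),(307.2,274.4),(325,228),(325.5,274)]]
  print(np.array(L),np.mean(L,0))
```

```text
[[478.9 251.7 140. ]
 [477.1 222.6 140. ]
 [490.  250.8 140. ]
 [488.3 222.  140. ]] [483.6 236.8 140. ]
```

Call:
send_rows(delta_rot=[[0,0,0.006],[0,0,0.006],[0,0,0.006],[0,0,0.006],[0,0,0.006]], offset=[[-0.1,0.6,0],[-0.1,0.6,-2],[-0.1,0.6,-3.8],[-0.1,0.6,-3.8],[-0.1,0.6,-3.8]], jaw=[-0.2,-0.2,-0.2,-0.2,-0.2])

```text
t: 2.15
position: [484.1, 237.5, 114.9]
tool_rot: [[0.998, -0.071, 0.0], [-0.071, -0.998, -0.002], [0.0, 0.002, -1.0]]
contact_force: [0.1, 0.3, 0.3]
gripper_width: 55.7
```

Run:
```python
from h import *
s=status.sense();print(s['t'],s['position'],s['tool_rot'],s['contact_force'],s['gripper_width'])
g=viewer.get_image('wrist');cv2.imwrite('pics/w3.png',g)
np.savez('w3.npz',p=s['position'],R=s['tool_rot'])
s=viewer.get_image('scene');cv2.imwrite('pics/s3.png',cv2.resize(s[190:330,340:500],None,fx=4,fy=4))
```

```text
2.15 [484.1012108  237.48694833 114.91135578] [[ 9.97502658e-01 -7.06283924e-02  2.77022982e-04]
 [-7.06276819e-02 -9.97500648e-01 -2.04618966e-03]
 [ 4.20849691e-04  2.02151414e-03 -9.99997868e-01]] [0.11981421 0.25093522 0.34919046] 55.72393043088862
```

View pics/w3.png

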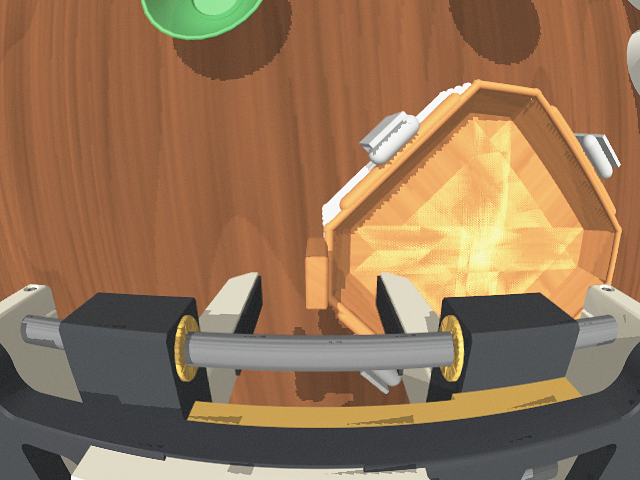

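View pics/s3.png

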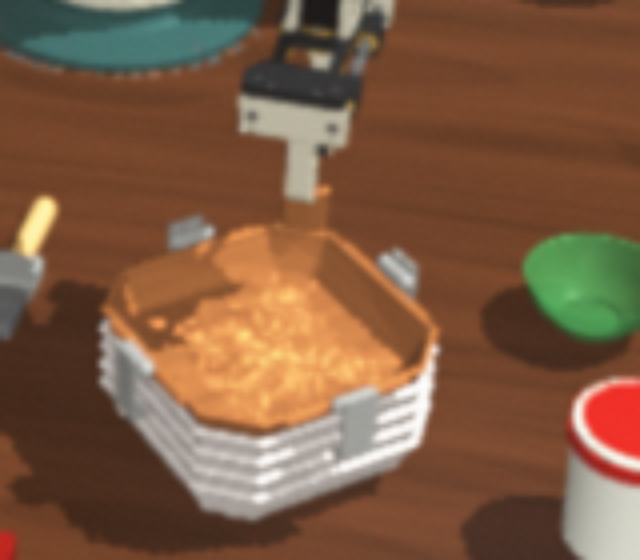

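Call:
send_rows(delta_rot=[[0,0,0],[0,0,0],[0,0,0],[0,0,0],[0,0,0]], offset=[[-0.05,0,-0.2],[-0.05,0,-0.2],[-0.05,0,-0.2],[-0.05,0,-0.2],[-0.05,0,-0.2]], jaw=[0.3,0.5,0.7,0.8,1], grip_force=10)

```text
t: 2.75
position: [483.9, 237.4, 113.2]
tool_rot: [[0.997, -0.071, 0.001], [-0.071, -0.997, -0.002], [0.001, 0.002, -1.0]]
contact_force: [-0.5, 0.5, -0.1]
gripper_width: 20.6
```

Call:
send_rows(delta_rot=[[0,0,0],[0,0,0],[0,0,0],[0,0,0]], offset=[[0,0,0],[0,0,0],[0,0,0],[0,0,0]], jaw=[1,1,1,1], grip_force=10)

```text
t: 3.15
position: [483.9, 237.4, 113.2]
tool_rot: [[0.997, -0.071, 0.001], [-0.071, -0.997, -0.002], [0.001, 0.002, -1.0]]
contact_force: [-0.0, 0.3, 0.6]
gripper_width: 0.2
```

Run:
```python
from h import *
s=status.sense();print(s['t'],s['position'],s['contact_force'],s['gripper_width'])
g=viewer.get_image('wrist');cv2.imwrite('pics/w4.png',g)
s=viewer.get_image('scene');cv2.imwrite('pics/s4.png',cv2.resize(s[190:330,340:500],None,fx=4,fy=4))
s=viewer.get_image('top');cv2.imwrite('pics/t4.png',cv2.resize(s[150:300,140:300],None,fx=4,fy=4))
```

```text
3.15 [483.86791786 237.41344883 113.22600688] [-0.03276708  0.27792416  0.55804177] 0.24481032981255665
```

View pics/w4.png

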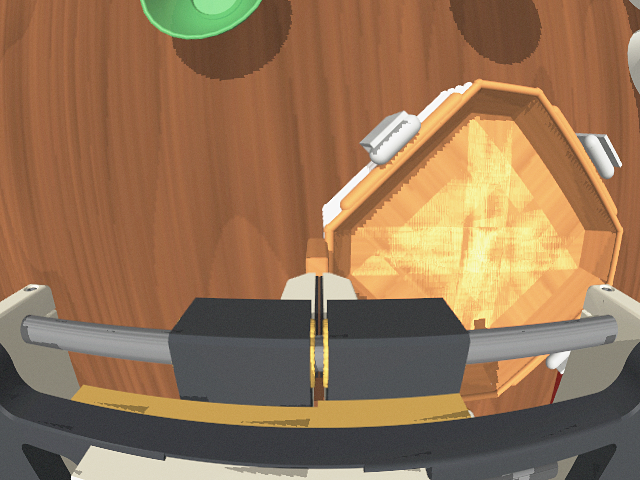

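View pics/s4.png

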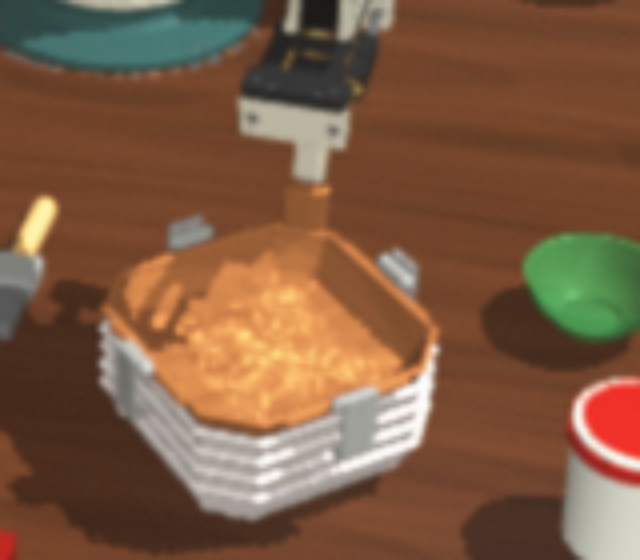

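View pics/t4.png

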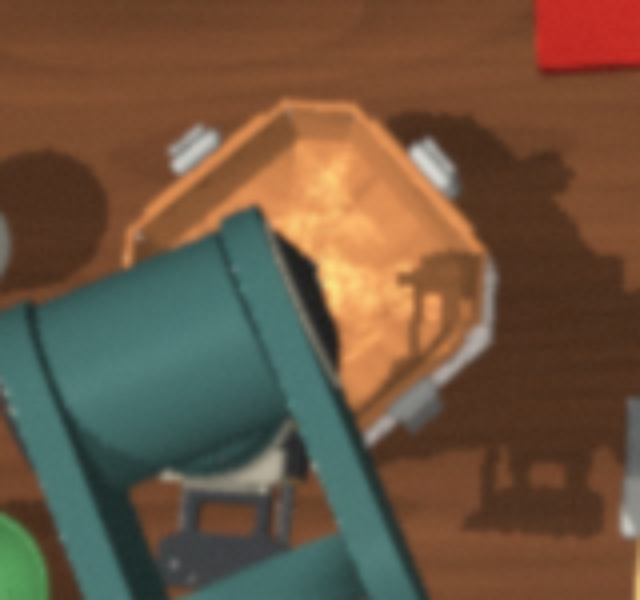

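```bash
python3 - <<'E'
from h import *
np.set_printoptions(precision=1,suppress=True)
s=status.sense();p,R=s['position'],s['tool_rot']
q=proj('scene',p);print('tcp scene',q,(q-[340,190])*4)
for X in [(483.6,236.8,140),(483.6,236.8,106),(483.6,252,140),(483.6,222,140)]:
    q=proj('scene',X);print(X,q,(q-[340,190])*4)
g=cv2.imread('pics/s4.png')
E
cat /dev/null
python3 - <<'E'
import cv2
g=cv2.imread('pics/s4.png');cv2.imwrite('pics/s4c.png',cv2.resize(g[100:260,230:400],None,fx=4,fy=3.5))
g=cv2.imread('pics/w4.png');cv2.imwrite('pics/w4c.png',cv2.resize(g[220:320,260:380],None,fx=6,fy=6,interpolation=0))
E
```

```text
tcp scene [415.1 244.5] [300.3 218. ]
(483.6, 236.8, 140) [415.5 236.8] [301.9 187.2]
(483.6, 236.8, 106) [414.7 246.5] [298.9 225.8]
(483.6, 252, 140) [420.8 237.5] [323.1 189.9]
(483.6, 222, 140) [410.3 236.1] [281.4 184.6]
```

View pics/s4c.png

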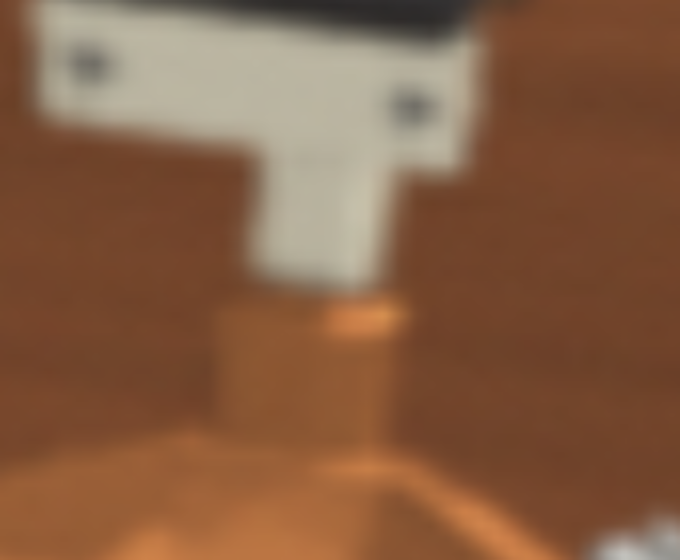

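View pics/w4c.png

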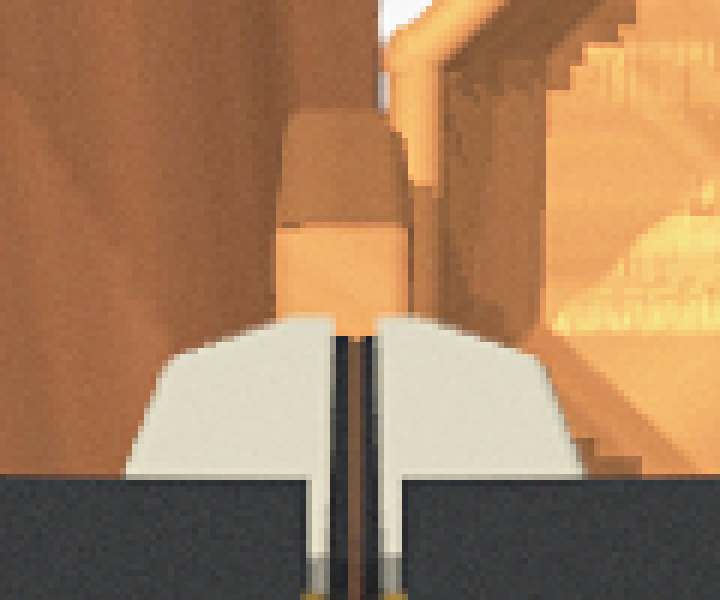

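Run:
```python
from h import *
np.set_printoptions(precision=1,suppress=True)
s=status.sense();p,R=s['position'],s['tool_rot']
for k in (0,10,20,30,40):
  a=projw(p-R[:,2]*k+np.array([0,7.5,0]),p,R); b=proj('scene',p-R[:,2]*k+np.array([8,0,0])); print(k,a,(b-[340,190])*4)
p3=np.load('w3.npz')['p']
for k in (0,10,20,30,40): b=proj('scene',p3-R[:,2]*k+np.array([28+8,-2,0]));print(k,(b-[340,190])*4)
print(s['joints'])
```

```text
0 [316.5 254. ] [298.8 224.2]
10 [316.4 259.4] [299.7 212.8]
20 [316.3 265.4] [300.7 201.4]
30 [316.2 272. ] [301.6 189.9]
40 [316.1 279.3] [302.5 178.3]
0 [290.7 244.2]
10 [291.6 232.8]
20 [292.5 221.2]
30 [293.5 209.6]
40 [294.4 198. ]
[ 0.4 -0.2  1.8 -0.   1.5  0.5]
```

The fingers closed on nothing (gap 0.2 mm). In both the scene view, tip at about (417,235), and the wrist view, tip at about (318,274), the real fingertips end some 35 mm behind the reported TCP, just above the lug top. I'll open and go lower in checked steps.

Call:
send_rows(delta_rot=[[0,0,0],[0,0,0],[0,0,0],[0,0,0],[0,0,0]], offset=[[0,0,0],[0,0,0],[0,0,0],[0,0,0],[0,0,0]], jaw=[-0.3,-0.3,-0.3,-0.3,-0.3])

```text
t: 3.8
position: [483.8, 237.4, 113.2]
tool_rot: [[0.997, -0.071, 0.001], [-0.071, -0.997, -0.002], [0.001, 0.002, -1.0]]
contact_force: [0.1, -0.2, 0.5]
gripper_width: 36.0
```

Call:
send_rows(delta_rot=[[0,0,0],[0,0,0],[0,0,0],[0,0,0],[0,0,0]], offset=[[0,0,-0.5],[0,0,-1],[0,0,-1.5],[0,0,-2],[0,0,-2]], jaw=[-0.3,-0.3,-0.3,-0.3,-0.3])

```text
t: 4.3
position: [483.5, 237.2, 92.2]
tool_rot: [[0.997, -0.071, -0.0], [-0.071, -0.997, -0.002], [0.0, 0.002, -1.0]]
contact_force: [0.7, 0.4, 0.2]
gripper_width: 60.4
```

Run:
```python
from h import *
s=status.sense();print(s['t'],s['position'],s['contact_force'],s['gripper_width'])
g=viewer.get_image('wrist');cv2.imwrite('pics/w5.png',g)
s=viewer.get_image('scene');cv2.imwrite('pics/s5.png',cv2.resize(s[200:280,370:470],None,fx=7,fy=7,interpolation=cv2.INTER_CUBIC))
```

```text
4.3 [483.50883266 237.24870286  92.23677311] [0.72064476 0.44093487 0.19428069] 60.37197754585095
```

View pics/w5.png

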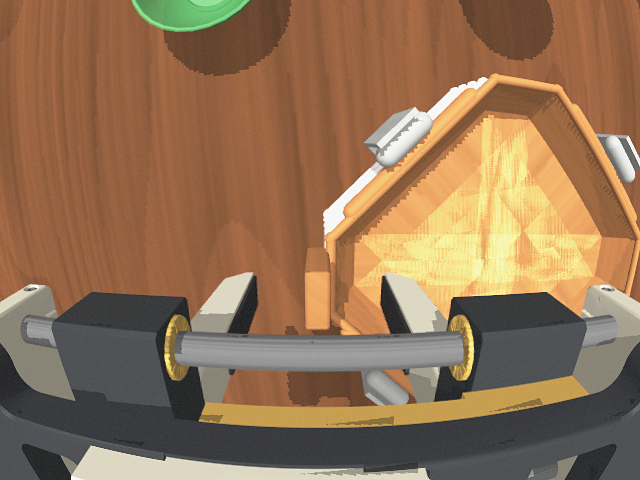

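View pics/s5.png

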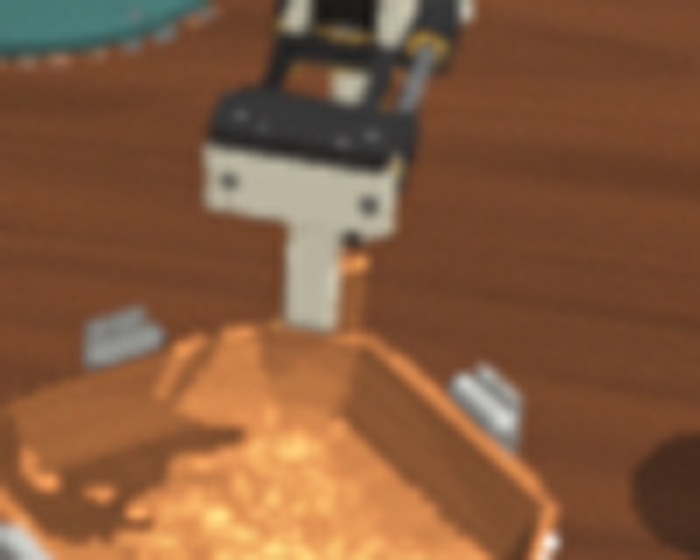

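Run:
```python
from h import *
np.set_printoptions(precision=1,suppress=True)
s=status.sense();p=s['position']
for x in (516,526):
  for z in (110,120,130,140):
    q=proj('scene',(x,235,z)); print(x,z,(q-[370,200])*7)
for z in (140,106):
  q=proj('scene',(484,237,z)); print('lug',z,(q-[370,200])*7)
q=proj('scene',(489,237,106)); print('rim',(q-[370,200])*7)
```

```text
516 110 [298.2 361.2]
516 120 [299.7 341.3]
516 130 [301.3 321.3]
516 140 [302.9 301.1]
526 110 [294.7 375.2]
526 120 [296.2 355.3]
526 130 [297.8 335.2]
526 140 [299.4 314.9]
lug 140 [318.7 258.2]
lug 106 [313.3 325.8]
rim [311.7 332.6]
```

Call:
send_rows(delta_rot=[[0,0,0],[0,0,0],[0,0,0],[0,0,0],[0,0,0]], offset=[[0,0,-0.5],[0,0,-1],[0,0,-1.5],[0,0,-1.5],[0,0,-1.5]], jaw=[-0.2,-0.2,-0.2,-0.2,-0.2])

```text
t: 4.9
position: [483.8, 237.4, 78.0]
tool_rot: [[0.997, -0.071, 0.001], [-0.071, -0.997, -0.002], [0.001, 0.002, -1.0]]
contact_force: [0.3, -0.6, -1.3]
gripper_width: 55.4
```

Run:
```python
from h import *
s=status.sense();print(s['t'],s['position'],s['contact_force'],s['gripper_width'])
g=viewer.get_image('wrist')
s=viewer.get_image('scene');a=cv2.resize(s[200:280,370:470],(400,400),interpolation=cv2.INTER_CUBIC)
b=cv2.resize(g[220:380,220:420],(400,400))
cv2.imwrite('pics/s6.png',np.hstack([a,b]))
```

```text
4.9 [483.7773905  237.3736423   77.99790318] [ 0.32760802 -0.62456928 -1.25370056] 55.424508733585654
```

View pics/s6.png

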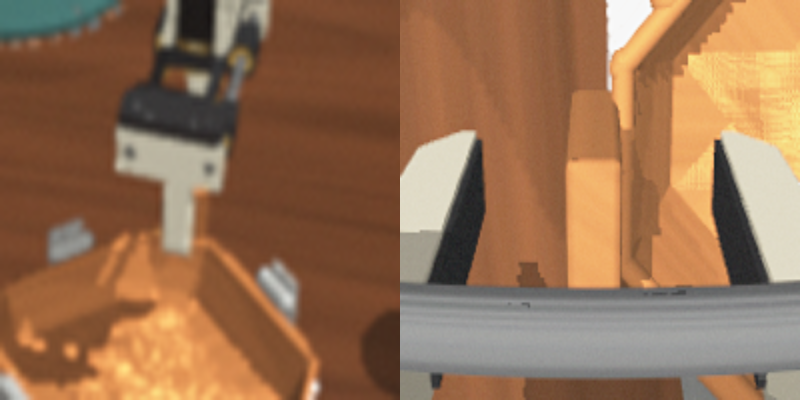

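Call:
send_rows(delta_rot=[[0,0,0],[0,0,0],[0,0,0],[0,0,0],[0,0,0]], offset=[[-0.1,0,0],[-0.1,0,0],[-0.1,0,0],[-0.1,0,0],[-0.1,0,0]], jaw=[0.4,0.5,0.6,0.7,1], grip_force=8)

```text
t: 5.5
position: [482.9, 237.5, 78.4]
tool_rot: [[0.997, -0.071, 0.001], [-0.071, -0.997, -0.002], [0.001, 0.002, -1.0]]
contact_force: [-0.3, -0.3, 0.8]
gripper_width: 20.5
```

Call:
send_rows(delta_rot=[[0,0,0],[0,0,0],[0,0,0],[0,0,0]], offset=[[0,0,0],[0,0,0],[0,0,0],[0,0,0]], jaw=[1,1,1,1], grip_force=8)

```text
t: 5.9
position: [482.9, 237.5, 78.3]
tool_rot: [[0.997, -0.071, 0.001], [-0.071, -0.997, -0.002], [0.001, 0.002, -1.0]]
contact_force: [-0.1, -0.2, 0.2]
gripper_width: 12.3
```

Run:
```python
from h import *
s=status.sense();print(s['t'],s['position'],s['contact_force'],s['wrist_torque'],s['gripper_width'])
g=viewer.get_image('wrist')
s=viewer.get_image('scene');a=cv2.resize(s[200:280,370:470],(400,400),interpolation=cv2.INTER_CUBIC)
b=cv2.resize(g[220:380,220:420],(400,400))
cv2.imwrite('pics/s7.png',np.hstack([a,b]))
```

```text
5.9 [482.92316939 237.45704501  78.33202332] [-0.1304489  -0.20167551  0.17915135] [-0.03357474  0.12586571  0.02518181] 12.281625837536962
```

View pics/s7.png

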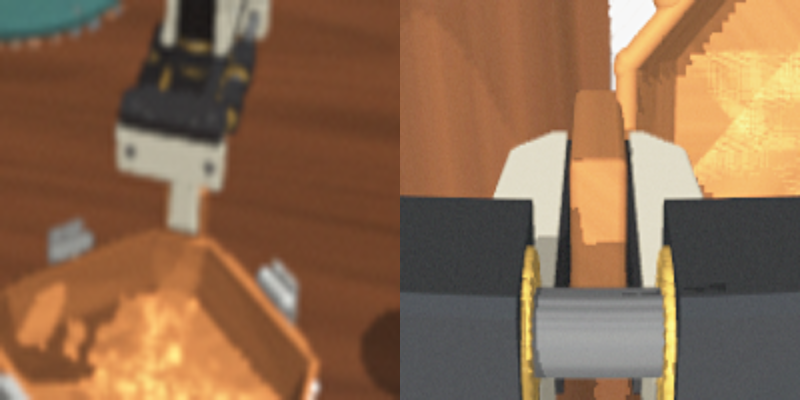

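Call:
send_rows(delta_rot=[[0,0,0],[0,0,0],[0,0,0],[0.001,0.015,0],[0.002,0.03,0]], offset=[[0,0,0],[0,0,0],[0,0,0],[0.02,0,0.3],[0.04,0,0.6]], jaw=[1,1,1,1,1], grip_force=60)

```text
t: 6.5
position: [483.1, 237.4, 84.3]
tool_rot: [[0.997, -0.071, -0.031], [-0.071, -0.997, 0.0], [-0.03, 0.002, -1.0]]
contact_force: [0.2, 0.1, -4.1]
gripper_width: 11.6
```

Call:
send_rows(delta_rot=[[0.001,0.02,0],[0.003,0.04,0],[0.004,0.06,0],[0.006,0.08,0],[0.006,0.08,0]], offset=[[0.02,0,0.4],[0.04,0,0.8],[0.08,0,1.2],[0.12,0,1.6],[0.12,0,1.6]], jaw=[1,1,1,1,1])

```text
t: 7.0
position: [484.4, 237.5, 100.7]
tool_rot: [[0.991, -0.071, -0.112], [-0.071, -0.997, 0.007], [-0.112, 0.001, -0.994]]
contact_force: [-5.7, 1.1, -0.1]
gripper_width: 11.5
```

Run:
```python
from h import *
s=status.sense();print(s['t'],s['position'],s['contact_force'],s['wrist_torque'],s['gripper_width'])
s=viewer.get_image('scene');a=cv2.resize(s[200:330,340:480],None,fx=5,fy=4.5,interpolation=cv2.INTER_CUBIC)
cv2.imwrite('pics/s8.png',a)
```

```text
7.0 [484.388973   237.45151962 100.73090007] [-5.70632028  1.09973473 -0.09000551] [ 0.00393979  0.93416623 -0.01576617] 11.523983399312609
```

View pics/s8.png

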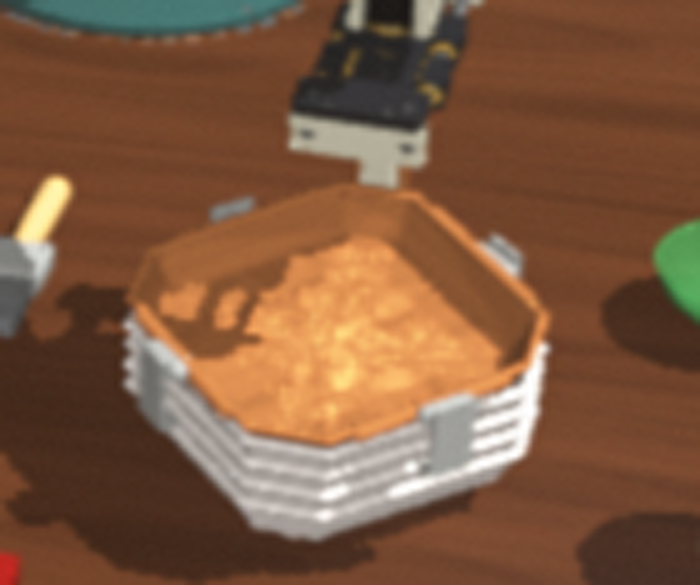

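Call:
send_rows(delta_rot=[[0,0,0],[0,0,0],[0,0,0],[0,0,0],[0,0,0]], offset=[[-0.15,0,0],[-0.2,0,0],[-0.2,0,0.2],[-0.2,0,0.5],[-0.2,0,0.8]], jaw=[1,1,1,1,1])

```text
t: 7.55
position: [481.5, 237.4, 108.1]
tool_rot: [[0.991, -0.071, -0.114], [-0.07, -0.998, 0.006], [-0.114, 0.002, -0.993]]
contact_force: [-3.5, -1.2, -5.4]
gripper_width: 11.7
```

Call:
send_rows(delta_rot=[[0,0,0],[0,0,0],[0,0,0],[0,0,0],[0,0,0]], offset=[[0,0,0.3],[0,0,0.6],[0,0,0.9],[0,0,1.2],[0,0,1.5]], jaw=[1,1,1,1,1])

```text
t: 8.05
position: [481.7, 237.3, 123.6]
tool_rot: [[0.991, -0.071, -0.113], [-0.071, -0.997, 0.006], [-0.113, 0.002, -0.994]]
contact_force: [0.2, 0.4, -2.5]
gripper_width: 12.1
```

Run:
```python
from h import *
s=status.sense();print(s['t'],s['position'],s['contact_force'],s['wrist_torque'],s['gripper_width'])
s=viewer.get_image('scene');a=cv2.resize(s[200:330,340:480],None,fx=5,fy=4.5,interpolation=cv2.INTER_CUBIC)
cv2.imwrite('pics/s9.png',a)
```

```text
8.05 [481.71218051 237.34956211 123.59426456] [ 0.22216983  0.39627577 -2.51968327] [-0.07133962  0.25274251 -0.01727955] 12.063100489243364
```

View pics/s9.png

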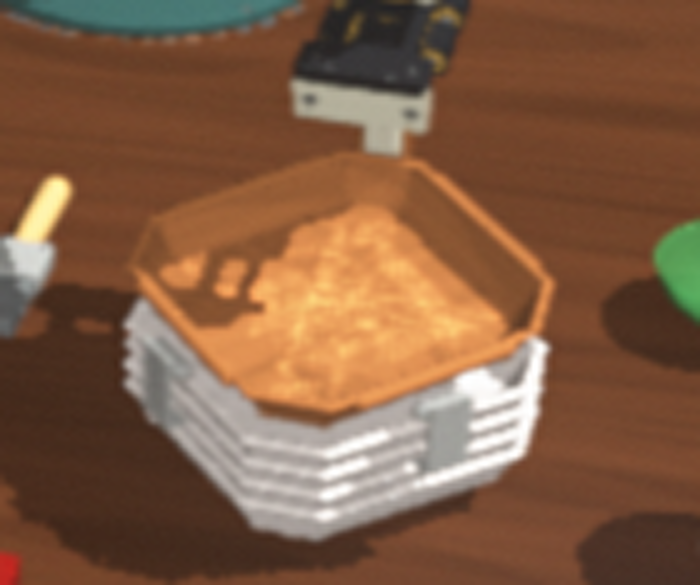

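Call:
send_rows(delta_rot=[[0,0,0],[-0.002,-0.03,0],[-0.004,-0.06,0],[-0.006,-0.09,0],[-0.007,-0.112,0]], offset=[[0,0,1],[0,0,2],[0,0,3],[0,0,4.2],[0,0,5.4]], jaw=[1,1,1,1,1])

```text
t: 8.6
position: [481.6, 237.5, 179.6]
tool_rot: [[0.998, -0.071, 0.002], [-0.071, -0.998, -0.0], [0.002, 0.0, -1.0]]
contact_force: [-0.4, -0.0, -3.0]
gripper_width: 11.0
```

Call:
send_rows(delta_rot=[[0,0,0],[0,0,0]], offset=[[0,0,0],[0,0,0]], jaw=[1,1])

```text
t: 8.8
position: [481.5, 237.7, 180.2]
tool_rot: [[0.998, -0.07, 0.003], [-0.07, -0.998, 0.0], [0.003, -0.0, -1.0]]
contact_force: [0.6, -0.1, -3.9]
gripper_width: 11.3
```

Run:
```python
from h import *
s=status.sense();print(s['t'],s['position'],s['tool_rot'],s['contact_force'],s['wrist_torque'],s['gripper_width'])
s=viewer.get_image('scene');cv2.imwrite('pics/s10.png',s)
s=viewer.get_image('wrist');cv2.imwrite('pics/w10.png',s)
```

```text
8.8 [481.52958266 237.6781813  180.24027596] [[ 9.97525280e-01 -7.02306837e-02  3.31157640e-03]
 [-7.02311936e-02 -9.97530740e-01  3.78150138e-05]
 [ 3.30074349e-03 -2.70297396e-04 -9.99994516e-01]] [ 0.64986507 -0.1032714  -3.85811199] [ 0.00446258  0.36857771 -0.0560547 ] 11.275013485987756
```

View pics/s10.png

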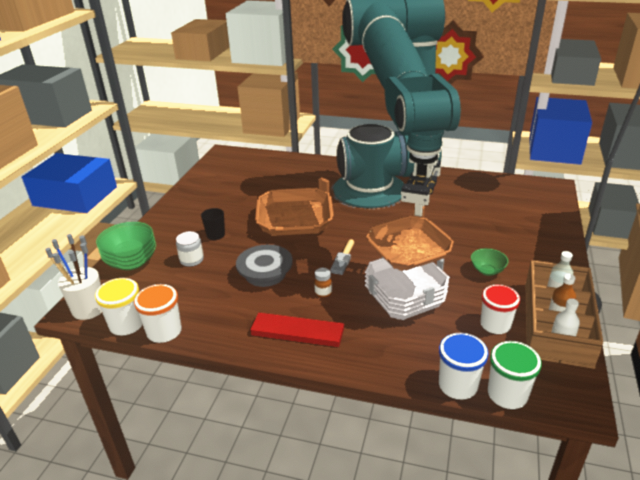

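View pics/w10.png

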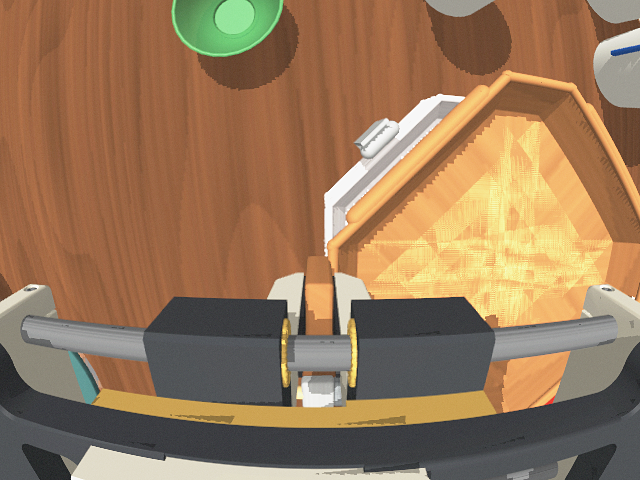

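Call:
send_rows(delta_rot=[[0,0,0],[0,0,0],[0,0,0],[0,0,0],[0,0,0]], offset=[[0,-0.7,0],[0,-2,0],[-0.2,-4,0],[-0.4,-6.5,0],[-0.5,-9,0]], jaw=[1,1,1,1,1])

```text
t: 9.4
position: [476.1, 145.7, 178.7]
tool_rot: [[0.998, -0.071, 0.001], [-0.071, -0.998, -0.001], [0.001, 0.001, -1.0]]
contact_force: [0.0, 1.3, -2.2]
gripper_width: 11.6
```

Call:
send_rows(delta_rot=[[0,0,0],[0,0,0],[0,0,0],[0,0,0],[0,0,0]], offset=[[-0.1,-2.5,0],[-0.2,-5,0],[-0.3,-7.5,0],[-0.4,-10,0],[-0.5,-12.5,0]], jaw=[1,1,1,1,1])

```text
t: 9.9
position: [470.6, 18.8, 178.5]
tool_rot: [[0.997, -0.071, 0.0], [-0.071, -0.997, -0.001], [0.0, 0.001, -1.0]]
contact_force: [0.2, 0.2, -2.2]
gripper_width: 11.7
```

Call:
send_rows(delta_rot=[[0,0,0],[0,0,0],[0,0,0],[0,0,0],[0,0,0]], offset=[[-0.1,-2.5,0],[-0.2,-5,0],[-0.3,-7.5,0],[-0.4,-10,0],[-0.5,-12.5,0]], jaw=[1,1,1,1,1])

```text
t: 10.4
position: [464.8, -108.1, 178.2]
tool_rot: [[0.997, -0.072, -0.0], [-0.072, -0.997, -0.001], [-0.0, 0.001, -1.0]]
contact_force: [0.2, 0.2, -1.8]
gripper_width: 11.7
```

Remaining: about -8.9 cm in y, -0.4 in x, -1.3 in z.

Call:
send_rows(delta_rot=[[0,0,0],[0,0,0],[0,0,0],[0,0,0],[0,0,0]], offset=[[-0.1,-2.5,0],[-0.2,-5,-0.3],[-0.3,-7,-0.6],[-0.4,-8.3,-1],[-0.4,-8.9,-1.3]], jaw=[1,1,1,1,1])

```text
t: 10.9
position: [460.1, -198.3, 164.6]
tool_rot: [[0.997, -0.073, -0.001], [-0.073, -0.997, -0.001], [-0.001, 0.001, -1.0]]
contact_force: [-0.5, 0.8, -3.5]
gripper_width: 11.4
```

Call:
send_rows(delta_rot=[[0,0,0],[0,0,0],[0,0,0],[0,0,0]], offset=[[0,0,0],[0,0,0],[0,0,0],[0,0,0]], jaw=[1,1,1,1])

```text
t: 11.3
position: [460.3, -197.8, 164.9]
tool_rot: [[0.997, -0.072, -0.0], [-0.072, -0.997, -0.001], [-0.0, 0.001, -1.0]]
contact_force: [0.3, 0.5, -3.5]
gripper_width: 11.9
```

Run:
```python
from h import *
s=status.sense();print(s['t'],s['position'],s['tool_rot'],s['contact_force'],s['wrist_torque'],s['gripper_width'])
for n in('scene','top','wrist'): cv2.imwrite(f'pics/{n}11.png',viewer.get_image(n))
```

```text
11.3 [ 460.31697219 -197.8134563   164.87435983] [[ 9.97375198e-01 -7.24052353e-02 -4.42045799e-04]
 [-7.24057785e-02 -9.97374316e-01 -1.37014858e-03]
 [-3.41679196e-04  1.39855889e-03 -9.99998964e-01]] [ 0.33863239  0.48367035 -3.52649908] [-0.07782709  0.41385574 -0.02288356] 11.933840022372427
```

View pics/scene11.png

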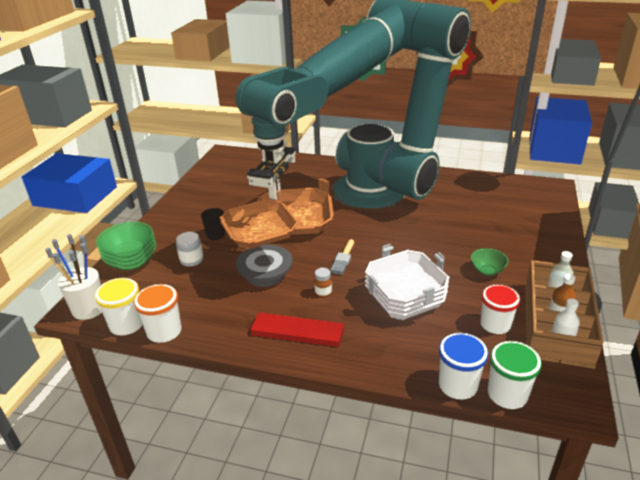

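View pics/top11.png

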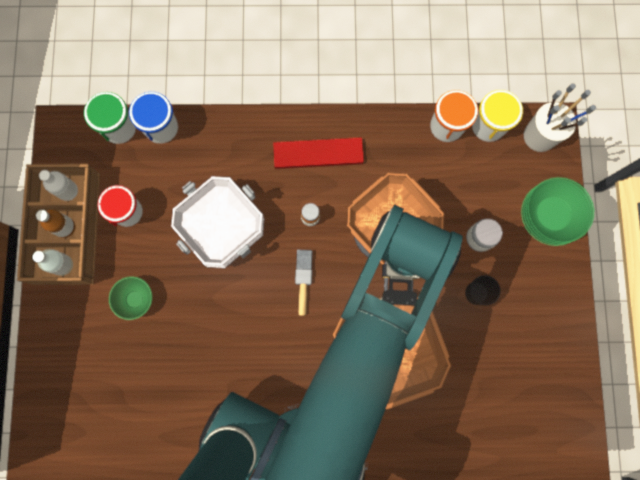

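View pics/wrist11.png

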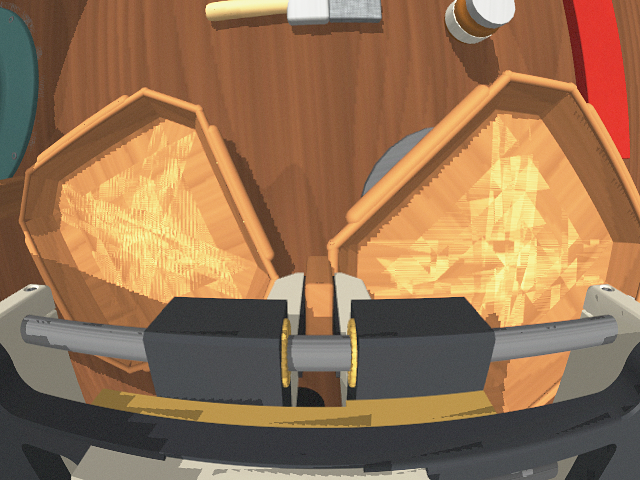

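Run:
```python
from h import *
np.set_printoptions(precision=1,suppress=True)
s=status.sense();p,R=s['position'],s['tool_rot']
x=R[:,0];y=-R[:,1]
for dz in (42,):
  z=150+dz
  print('top',[cast('top',q,z)[:2] for q in[(382,175),(412,176),(349,213),(442,213)]])
# model: lug at p horizontally -> centre; rim corners +y corner: (±22,110)
c=np.array([p[0],p[1],0])+117*x; c[2]=0; print('centre',c[:2])
for tilt in (-.1,0,.1):
  for v in [(-22,108,42),(22,108,42),(108,22,42)]:
    w=np.array(v,float)-[-117,0,66]; ct,st=np.cos(tilt),np.sin(tilt)
    w=np.array([ct*w[0]+st*w[2],w[1],-st*w[0]+ct*w[2]])+[-117,0,66]
    print(tilt,v,projw(np.array([c[0],c[1],150.5])+w[0]*x+w[1]*y+[0,0,w[2]],p,R))
```

```text
top [array([ 683.9, -179.7]), array([ 681.1, -251.3]), array([591.4, -99.3]), array([ 590.2, -319. ])]
centre [ 576.9 -206.5]
-0.1 (-22, 108, 42) [517.  77.]
-0.1 (22, 108, 42) [588.2  89.7]
-0.1 (108, 22, 42) [672.3 251. ]
0 (-22, 108, 42) [504.8  78.9]
0 (22, 108, 42) [570.6  91.1]
0 (108, 22, 42) [648.6 241.6]
0.1 (-22, 108, 42) [492.1  80.5]
0.1 (22, 108, 42) [552.9  92.2]
0.1 (108, 22, 42) [625.2 233.4]
```

The top view puts the tray centre at about (575,-208) against the stand at (578,-205). Its rim corners in the wrist view, (509,73) and (575,85), fit a level tray at about 100 mm height. The pans and bystanders sit at the same pixels as at the start, so I'm handing in.

Run:
```python
from h import *
s=status.sense();print(s['t'],abs(s['joint_velocities']).max(),s['gripper_width'])
r.job_done()
```

```text
11.45 0.003757472063958988 11.578226989714796
the job is handed in; nothing more can be done
```

I peeled the tray off by its lug to a tilt of about 0.11 rad, with the far corner still down on the pans. Then I lifted it clear, levelled it and carried it over the painting stand. I handed in at 11.45 s with the gripper still holding it at 60 N; no verdict is reported.

**Last checks:**
- **Centring:** the tray's centre is within about 5 mm of the stand's axis.
- **Height and level:** its underside is about 100 mm above the stand, and it is level to about 0.03 rad.
- **Hold:** the grip width is 11.6 mm on the 12 mm lug, and the arm was at rest.
- **Other objects:** the pans and bystanders showed no visible shift in the last top and scene views.

**Disagreements:**
- **Fingertips short of the TCP:** the real fingertips end about 35–40 mm short of the reported TCP. My first closing shut on nothing above the lug. I saw this in the images and went about 35 mm lower to grip.
- **Camera mismatch:** the top and wrist cameras differed by about 4–6 mm on the stack's position.
- **Far rim during the peel:** a side force of about 6 N appeared, probably the far rim pressing on the pan's wall. I eased it by moving back 2–3 mm, and the pans did not visibly move.

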